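# Hang the rinsed-parts basket on the draining hook

## Robot

A 7-joint arm with a two-finger parallel gripper is mounted at the origin on the work surface; the furniture and walls round the work are solid. World frame = base frame: x ahead of the robot, y to its left, z up, the work surface at z = 0. Lengths are in mm, angles in rad, forces in N, time in s.
With the tool pointing down it reaches from about 400 to 875 mm from the base axis. Payload 4.4 kg.
Tool frame: the origin (TCP) lies at the very end of the fingers, on their centre line; the grasp point (between the pads) lies 19 mm behind it; y points along the fingers, z is the direction in which the jaws open and shut, and the axes are right-handed (so a half turn about y gives the same grasp; the last joint's range is limited). The gripper opens to 85 mm and grips with 20 to 120 N. Pads are 22 mm wide; open, the fingers measure 114 mm over their backs; the gripper's body (76 mm by 85 mm) begins 54 mm behind the grasp point. The pads swing forward as they close: fully open they stand 13 mm farther back than shut.
Start: joints at [1.035, 0.628, 0.038, 1.517, -0.027, 0.996, -0.02], TCP at [294.288, -579.579, 231.313] pointing down, gripper open.
Joint ranges: [-3.06, 3.06], [-0.37, 2.12], [-1.25, 1.32], [0.18, 2.47], [-1.1, 4.24], [0.23, 1.98], [-2.94, 2.94]. Speed limits (rad/s): [2.57, 2.57, 3.14, 3.14, 3.14, 3.14, 3.14].

## Interface

Orientations are given as [roll, pitch, yaw] about the fixed x, y, z axes, in that order (R = Rz(yaw) Ry(pitch) Rx(roll)).
In Python, from cell import read_state, get_image, finish_job gives the robot as it stands. The module is installed in compiled form; this text tells all that it offers.
- The arm moves only by the tool servo_tool, never from a script. Its argument "increments" is a list of rows, each an object of numbers: "dx", "dy", "dz": the shift along the world's x, y, z in cm; "ax", "ay", "az": the turn, a rotation vector about the world's x, y, z in rad; "claw": the closure, from -1 (fully open) to 1 (shut). A call has 1 to 8 rows; each row is the pose to reach, as a shift and turn from the pose commanded when the call began; what a row does not reach only later rows make up. A row lasts 1/12 s, in which the tool goes at most 41.7 mm and 7.16 degrees, less where a joint would pass 70% of its speed; a pose out of reach is approached as far as the arm can. A call with a gripper value outside its range is refused whole. The fingers move at their own pace and stop on an object; the grip force is fixed at half the most. Time passes only in rows, so rows that repeat a pose let the fingers close. It gives the time, the measured TCP pose, the force and the opening at its end, in the units of the state.
- read_state(): the state, without advancing time (a new reading comes with each control period).
- get_image(name): name is "side" or "top"; returns a dict with "color" (480x640x3 uint8, red, green, blue), "fov_y" (degrees; the focal length in pixels is half the picture's height over the tangent of half this angle, whatever the lens; pixels are square), "cx", "cy" (the principal point, pixels), "R" (3x3) and "t" (3): a world point X has camera coordinates R X + t. Camera axes: x right, y down, z forward; pixel columns grow to the right and rows downward; lengths in mm; the calibration is good to about 2 mm. A picture is of the moment at which its call begins. There is no depth.
- finish_job(): hands the job in, once; it reports no verdict.
The state is a dict: "clock": time; "qpos": joint angles; "qd": joint speeds; "tau": joint torques, N m; "eef_pos": TCP position; "tool_rot": TCP orientation; "force": force on the tool from outside, world axes, zero at the start; "torque": the same for the moment, N m; "width": finger opening in mm.
Only numpy, scipy, OpenCV 4.12 (cv2) and the standard library are available. Lean on these libraries where they do the work, as an engineer would, in place of code of your own. Each camera call takes 0.05 s, during which the arm holds its last target.

## Task

The airbrush caps in the small steel basket have been rinsed: hang the basket, with both caps in it, on the hook of the draining stand, the bare notch in the middle of its handle in the hook's low seat. Look or feel for the height of the hook arm first, as it is clamped differently each day; keep the basket level, never knock it against the stand, and lower it gently until it bears on the hook before you let go. Leave the dropper bottle, the tape roll and the mixing cup where they stand.

Things in the scene. Friction and masses are not known exactly. Their poses are not given: they have to be found in the camera images.
- basket: loose perforated steel drain basket, round, foot 72 mm wide, rim 84 mm wide and 64 mm high, about 0.17 kg with the caps. Origin: centre of its underside, z up through the mouth. A rigid handle of 8 mm bar arches over it in its own y-z plane: uprights at y = +/-56 mm, level top bar with centre line at z = 122 mm, a blue grip sleeve either side of a bare raised notch in the middle
- sleeve_a (a point): middle of one blue grip sleeve, on the bar's axis, at y = +34 mm, z = 122 mm of the basket. The sleeve is 11 mm thick and 32 mm long along the basket's y; pinched across, along the basket's x, it leaves the notch free for the hook. Axes as the basket's
- sleeve_b (a point): middle of the other, like blue grip sleeve, at y = -34 mm, z = 122 mm of the basket. Axes as the basket's
- notch (a point): underside of the bare 8 mm bar at the middle of the handle, at y = 0, z = 127 mm of the basket, at the top of an upward kink that spans y = +/-12 mm: what must sit on the hook. Axes as the basket's
- stand: fixed draining stand: grey tray foot (x = -190 to 40 mm, y = +/-65 mm, rim 14 mm high) and an upright steel post, 18 mm thick, 285 mm tall. Origin: on the table, on the post's axis, z up. The hook arm, 8 mm round bar, points to the stand's own -x at y = 0 from a collar (36 mm wide, 30 mm tall) clamped on the post, which slips only above 80 N
- post_top (a point): top of the stand's post, 285 mm up, axes as the stand's. The hook arm's height is not reported: its level part, from the post to x = -90 mm, has its centre line 180 to 260 mm above the table. Then it dips 12 mm to the low seat, level from x = -105 to -135 mm, and turns up to the tip at x = -152 mm, whose top is 26 mm above the level part's centre line
- cap_cream: loose cream airbrush cap, 25 mm wide, 34 mm tall, 12 g, standing in the basket. Origin: centre of its underside
- cap_green: loose green airbrush cap, 25 mm wide, 34 mm tall, 12 g, standing in the basket. Origin: centre of its underside
- dropper: loose dropper bottle, 27 mm wide, 86 mm tall, a bystander. Origin: centre of its underside
- tape: loose blue tape roll lying flat, 77 mm wide, 24 mm tall, a bystander. Origin: centre of its underside
- mix_cup: loose small pale mixing cup, 49 mm wide, 31 mm tall, a bystander. Origin: centre of its underside
Things that resemble listed ones, but are neither listed nor needed, are in the scene too. What is shaped like the basket but purple is not meant.

How it is judged:
By the outcome, as a careful person would: the job done as asked, in the order asked, and still so for the second after the job is handed in, with the robot touching nothing.
It also fails if it takes over 61 s, if anything falls off the work surface, if the arm or the gripper's body presses on something with over 40 N, if the wrist force passes 120 N, or if a joint passes its speed limit or range.

## Working session

There is one attempt and no reset: what is moved stays moved. The work goes in short steps, Python scripts to look and compute and a tool call to move; the robot and the scene stay as the last step left them, time stands still between calls to the robot, and variables do not carry over. Pictures are saved under pics/ and viewed, and the job is handed in when it is done.

Besides the shell and the picture viewer there is one more tool, called after "Request:" as name(argument=value, ...) on one line, values as JSON. servo_tool: Moves the arm, as the interface text tells. Its arguments: {"type":"object","properties":{"increments":{"type":"array","items":{"type":"object","properties":{"dx":{"type":"number"},"dy":{"type":"number"},"dz":{"type":"number"},"ax":{"type":"number"},"ay":{"type":"number"},"az":{"type":"number"},"claw":{"type":"number"}}}}},"required":["increments"]}

```bash
mkdir -p pics; cat > h.py <<'E'
import numpy as np, cv2, pickle
from cell import read_state,get_image
def snap(n,tag):
    d=get_image(n); cv2.imwrite(f'pics/{tag}.png',cv2.cvtColor(d['color'],cv2.COLOR_RGB2BGR)); pickle.dump(d,open(f'{tag}.pkl','wb')); return d
def ld(tag): return pickle.load(open(f'{tag}.pkl','rb'))
def ray(d,u,v):
    f=240/np.tan(np.radians(d['fov_y'])/2); R=np.array(d['R']);t=np.array(d['t'])
    c=-R.T@t; r=R.T@np.array([(u-d['cx'])/f,(v-d['cy'])/f,1]); return c,r/np.linalg.norm(r)
def plane(d,u,v,z):
    c,r=ray(d,u,v); return c+r*(z-c[2])/r[2]
def tri(d1,p1,d2,p2):
    c1,r1=ray(d1,*p1);c2,r2=ray(d2,*p2)
    A=np.stack([r1,-r2],1);s=np.linalg.lstsq(A,c2-c1,rcond=None)[0]
    a=c1+r1*s[0];b=c2+r2*s[1];return (a+b)/2,np.linalg.norm(a-b)
def proj(d,X):
    f=240/np.tan(np.radians(d['fov_y'])/2); q=np.array(d['R'])@np.array(X,float)+np.array(d['t'])
    return q[0]/q[2]*f+d['cx'],q[1]/q[2]*f+d['cy']
E
python3 - <<'E'
from h import *
for n in('side','top'):
    d=snap(n,n+'0'); print(n,d['fov_y'],d['cx'],d['cy'],-np.array(d['R']).T@d['t']); print(np.round(d['R'],3))
s=read_state(); print({k:np.round(v,3) for k,v in s.items()})
E
```

```text
side 51.6978788059253 323.3687205465479 240.32269413503408 [-116.63757807  875.76845513  770.97136997]
[[-0.829 -0.559  0.016]
 [-0.267  0.371 -0.889]
 [ 0.491 -0.742 -0.457]]
top 45.15250308407888 318.3657278690675 242.65464478043597 [ 382.50479873  -49.08734635 1486.53023899]
[[ 0.025 -1.     0.012]
 [-0.992 -0.026 -0.125]
 [ 0.126 -0.009 -0.992]]
{'clock': np.float64(0.1), 'qpos': array([ 1.035,  0.629,  0.038,  1.518, -0.027,  0.996, -0.02 ]), 'qd': array([-0.001, -0.001,  0.   , -0.003, -0.   ,  0.001, -0.001]), 'tau': array([ 3.0000e-03, -5.6454e+01,  1.2300e+00, -1.9397e+01,  1.1000e-02,
        5.0000e-03, -0.0000e+00]), 'eef_pos': array([ 294.045, -579.067,  230.516]), 'tool_rot': array([-1.572,  0.   , -2.672]), 'force': array([ 0.992,  0.044, -0.185]), 'torque': array([-0.023, -0.009, -0.022]), 'width': np.float64(85.385)}
```

View pics/side0.png

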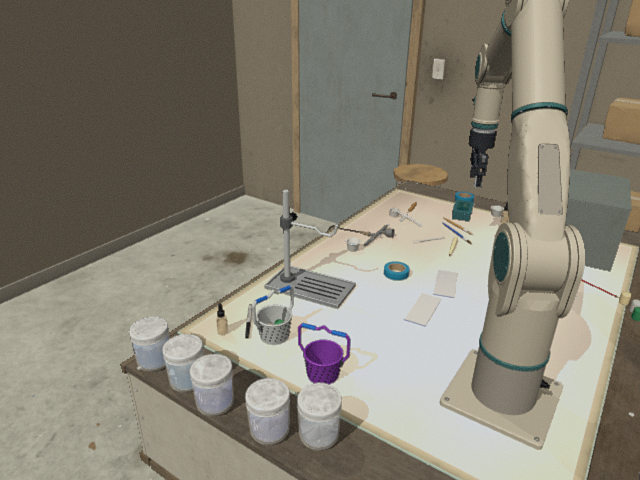

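View pics/top0.png

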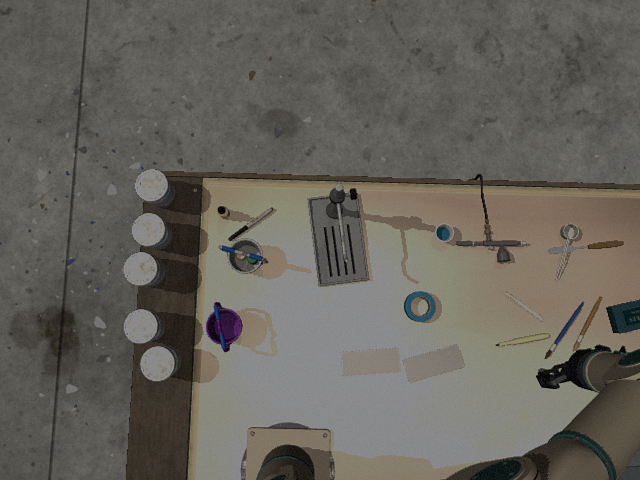

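The stand is at about (338,195) in the top view, with its hook arm pointing toward the robot. The steel basket is at about (243,256), beside the purple decoy. I'll zoom in on both.

```bash
python3 - <<'E'
from h import *
for tag,x0,y0,w,h,k in(('side0',230,180,160,175,4.5),('top0',200,170,200,150,4)):
    im=cv2.imread(f'pics/{tag}.png')[y0:y0+h,x0:x0+w]
    im=cv2.resize(im,None,fx=k,fy=k,interpolation=cv2.INTER_CUBIC)[:600]
    im=cv2.convertScaleAbs(im,alpha=1.2,beta=20)
    for i in range(0,w,20): cv2.putText(im,str(x0+i),(int(i*k),10),0,.35,(0,0,255)); cv2.line(im,(int(i*k),12),(int(i*k),18),(0,0,255))
    for i in range(0,h,20): cv2.putText(im,str(y0+i),(0,int(i*k)+4),0,.35,(0,0,255))
    cv2.imwrite(f'pics/{tag}z.png',im)
E
```

```text
(no output)
```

View pics/side0z.png

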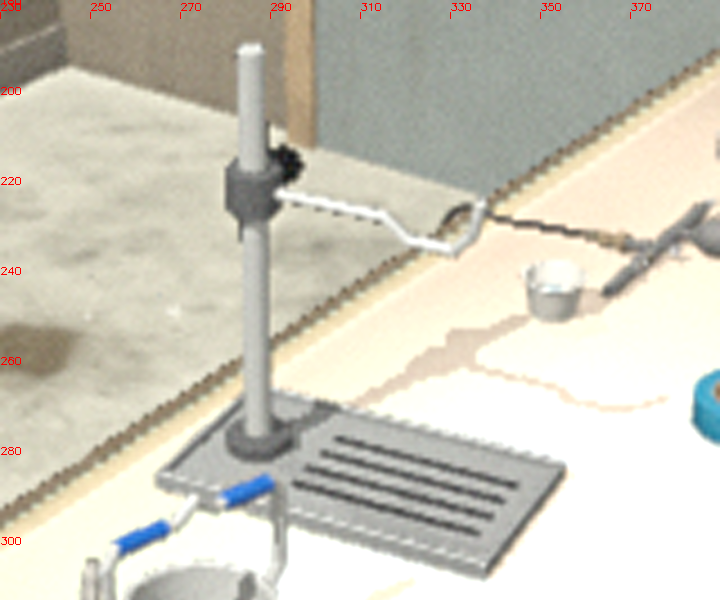

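View pics/top0z.png

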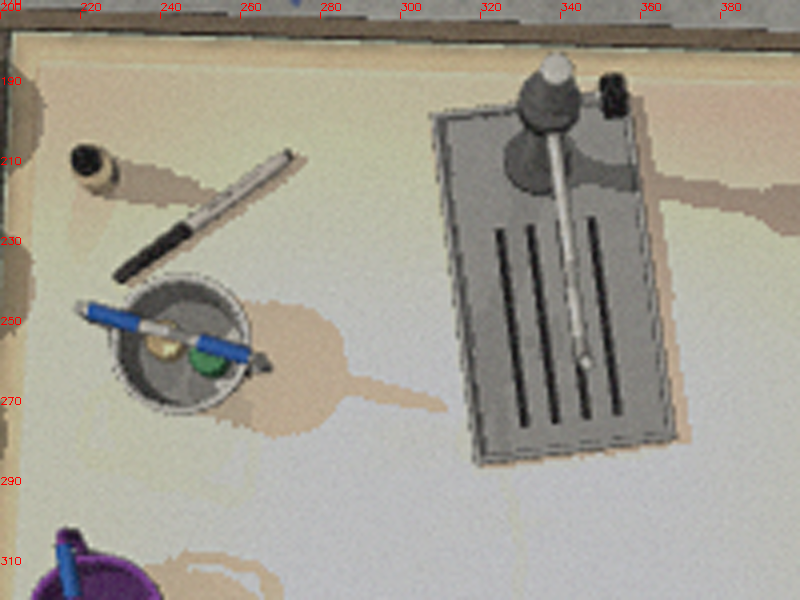

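```bash
python3 - <<'E'
from h import *
a=ld('side0');b=ld('top0')
def blue(tag,x0,y0,x1,y1):
    im=cv2.cvtColor(cv2.imread(f'pics/{tag}.png'),cv2.COLOR_BGR2HSV)
    m=cv2.inRange(im,(100,120,60),(125,255,255));z=np.zeros_like(m);z[y0:y1,x0:x1]=m[y0:y1,x0:x1]
    n,l,s,c=cv2.connectedComponentsWithStats(z);return [(c[i],s[i]) for i in range(1,n) if s[i][4]>6]
S=blue('side0',240,270,296,310);T=blue('top0',215,235,275,270);print(S,T)
for s,t in zip(sorted(S,key=lambda q:q[0][0]),sorted(T,key=lambda q:q[0][0])):
    print('sleeve',tri(a,s[0],b,t[0]),plane(a,*s[0],122),plane(b,*t[0],122))
print('post',tri(a,(285.6,191),b,(339.5,186.5)),plane(a,285.6,191,285),plane(b,339.5,187,285))
print('tip',tri(a,(336.9,225.5),b,(346.2,260.3)))
# arm vertical plane from top: points of ray-plane; use post axis & dir
for name,p in dict(lev0=(294,222.8),lev1=(314,227.6),seat0=(321.5,233.2),seat1=(330,235.6),tip=(337,225.5)).items():
    # intersect side ray with plane spanned by top camera rays along arm
    c1,r1=ray(b,338.3,203.8);_,r2=ray(b,345.7,257.5);n=np.cross(r1,r2);c,r=ray(a,*p);print(name,c+r*(n@(c1-c))/(n@r))
# tray corners z=0..14
for p in((434,114),(481,464),(676,440),(638,100)): print('tray',plane(b,200+p[0]/4,170+p[1]/4,12))
for p in ((332,440),):pass
# basket rim ellipse centre top, z=64
print('rimc',plane(b,200+181/4,170+343/4,64))
print('base post side',plane(a,230+258/4.5,180+440/4.5,8))
E
```

```text
[(array([284.97435897, 288.56410256]), array([280, 286,  11,   6,  39], dtype=int32)), (array([261.35135135, 298.7027027 ]), array([256, 296,  12,   7,  37], dtype=int32))] [(array([227.84313725, 248.92156863]), array([222, 246,  13,   7,  51], dtype=int32)), (array([255.28301887, 256.83018868]), array([249, 254,  13,   7,  53], dtype=int32))]
sleeve (array([533.67899587, 152.87880361, 121.69827631]), np.float64(2.107806025292315)) [532.34535786 152.8216356  122.        ] [534.51448145 153.45860133 122.        ]
sleeve (array([516.15626745,  86.8898518 , 121.58394939]), np.float64(2.9103492327209954)) [514.35763007  86.83977473 122.        ] [517.33581375  87.66531128 122.        ]
post (array([ 656.55344552, -102.20376657,  279.86093296]), np.float64(1.3152489201031885)) [647.77002331 -92.12734911 285.        ] [ 654.85797734 -101.63657487  285.        ]
tip (array([ 505.02439912, -123.6072077 ,  211.43869562]), np.float64(2.197477618909175))
lev0 [ 630.68214352 -104.72706245  191.681775  ]
lev1 [ 570.39987783 -114.25602638  190.38241223]
seat0 [ 548.63845786 -118.55756739  178.1042175 ]
seat1 [ 523.8096784  -122.55792737  176.53273712]
tip [ 503.17170134 -123.19959023  212.00389093]
tray [684.0378975  -33.59226405  12.        ]
tray [457.76806367 -69.63548583  12.        ]
tray [ 476.22872066 -193.87899186   12.        ]
tray [ 696.90939187 -166.09641591   12.        ]
rimc [525.10868207 118.35625712  64.        ]
base post side [ 655.37886972 -101.67664503    8.        ]
```

Request:
servo_tool(increments=[{"dz": 2,"az": 0.105,"dy": 1,"dx": 1},{"dz": 5,"az": 0.21,"dy": 4,"dx": 2},{"dz": 8,"az": 0.315,"dy": 7,"dx": 3},{"dz": 10,"az": 0.42,"dy": 10.5,"dx": 4},{"dz": 12,"az": 0.525,"dy": 14,"dx": 5},{"dz": 12,"az": 0.63,"dy": 17.5,"dx": 6},{"dz": 12,"az": 0.735,"dy": 21,"dx": 7},{"dz": 12,"az": 0.84,"dy": 24.5,"dx": 8}])

```text
invalid input at $.increments[0]: expected keys dx, dy, dz, ax, ay, az, claw
```

Request:
servo_tool(increments=[{"dy": 3.5,"dx": 1},{"dy": 7,"dx": 2},{"dy": 10.5,"dx": 3},{"dy": 14,"dx": 4.2},{"dy": 17.5,"dx": 5.4},{"dy": 21,"dx": 6.6},{"dy": 24.5,"dx": 7.8},{"dy": 28,"dx": 9}])

```text
invalid input at $.increments[0]: expected keys dx, dy, dz, ax, ay, az, claw
```

Request:
servo_tool(increments=[{"dy": 3.5,"dx": 1},{"dy": 7,"dx": 2.5},{"dy": 10.5,"dx": 4},{"dy": 14,"dx": 5},{"dy": 17,"dx": 6},{"dy": 19.5,"dx": 6.7},{"dy": 20.5,"dx": 6.9},{"dy": 20.8,"dx": 7}])

```text
invalid input at $.increments[0]: expected keys dx, dy, dz, ax, ay, az, claw
```

All seven keys are needed in every row.

Request:
servo_tool(increments=[{"dx": 1,"dy": 1,"dz": 2,"ax": 0,"ay": 0,"az": 0.105,"claw": -1},{"dx": 2,"dy": 4,"dz": 5,"ax": 0,"ay": 0,"az": 0.21,"claw": -1},{"dx": 3,"dy": 7,"dz": 8,"ax": 0,"ay": 0,"az": 0.315,"claw": -1},{"dx": 4,"dy": 10,"dz": 10,"ax": 0,"ay": 0,"az": 0.42,"claw": -1},{"dx": 5,"dy": 13.5,"dz": 12,"ax": 0,"ay": 0,"az": 0.525,"claw": -1},{"dx": 6,"dy": 17,"dz": 12,"ax": 0,"ay": 0,"az": 0.63,"claw": -1},{"dx": 7,"dy": 20.5,"dz": 12,"ax": 0,"ay": 0,"az": 0.735,"claw": -1},{"dx": 8,"dy": 24,"dz": 12,"ax": 0,"ay": 0,"az": 0.84,"claw": -1}])

```text
clock: 0.77
eef_pos: [374.4, -337.8, 351.6]
tool_rot: [-1.57, -0.0, -1.827]
force: [0.9, -0.2, -1.0]
width: 85.5
```

Request:
servo_tool(increments=[{"dx": 1,"dy": 3.5,"dz": 0,"ax": 0,"ay": 0,"az": 0,"claw": -1},{"dx": 2,"dy": 7,"dz": 0,"ax": 0,"ay": 0,"az": 0,"claw": -1},{"dx": 3,"dy": 10.5,"dz": 0,"ax": 0,"ay": 0,"az": 0,"claw": -1},{"dx": 4,"dy": 14,"dz": 0,"ax": 0,"ay": 0,"az": 0,"claw": -1},{"dx": 5,"dy": 17.5,"dz": 0,"ax": 0,"ay": 0,"az": 0,"claw": -1},{"dx": 6,"dy": 21,"dz": 0,"ax": 0,"ay": 0,"az": 0,"claw": -1},{"dx": 7.2,"dy": 24.5,"dz": 0,"ax": 0,"ay": 0,"az": 0,"claw": -1},{"dx": 8.4,"dy": 28,"dz": 0,"ax": 0,"ay": 0,"az": 0,"claw": -1}])

```text
clock: 1.43
eef_pos: [458.1, -57.9, 351.3]
tool_rot: [-1.571, -0.0, -1.832]
force: [0.4, -0.8, 0.5]
width: 85.4
```

Request:
servo_tool(increments=[{"dx": 1.2,"dy": 3.5,"dz": 0,"ax": 0,"ay": 0,"az": 0,"claw": -1},{"dx": 2.4,"dy": 7,"dz": 0,"ax": 0,"ay": 0,"az": 0,"claw": -1},{"dx": 3.6,"dy": 10.5,"dz": -2,"ax": 0,"ay": 0,"az": 0,"claw": -1},{"dx": 4.8,"dy": 14,"dz": -4,"ax": 0,"ay": 0,"az": 0,"claw": -1},{"dx": 6,"dy": 17,"dz": -6,"ax": 0,"ay": 0,"az": 0,"claw": -1},{"dx": 7,"dy": 19.5,"dz": -8,"ax": 0,"ay": 0,"az": 0,"claw": -1},{"dx": 7.5,"dy": 21,"dz": -9.5,"ax": 0,"ay": 0,"az": 0,"claw": -1},{"dx": 7.5,"dy": 21,"dz": -10,"ax": 0,"ay": 0,"az": 0,"claw": -1}])

```text
clock: 2.1
eef_pos: [532.2, 154.7, 248.5]
tool_rot: [-1.575, 0.001, -1.826]
force: [-1.1, 0.4, -0.0]
width: 85.5
```

Request:
servo_tool(increments=[{"dx": 0,"dy": 0,"dz": -1,"ax": 0,"ay": 0,"az": 0,"claw": -1},{"dx": 0,"dy": 0,"dz": -3,"ax": 0,"ay": 0,"az": 0,"claw": -1},{"dx": 0,"dy": 0,"dz": -5,"ax": 0,"ay": 0,"az": 0,"claw": -1},{"dx": 0,"dy": 0,"dz": -6,"ax": 0,"ay": 0,"az": 0,"claw": -1},{"dx": 0,"dy": 0,"dz": -6,"ax": 0,"ay": 0,"az": 0,"claw": -1},{"dx": 0,"dy": 0,"dz": -6,"ax": 0,"ay": 0,"az": 0,"claw": -1}])

```text
clock: 2.6
eef_pos: [533.4, 149.4, 191.6]
tool_rot: [-1.571, -0.001, -1.833]
force: [-0.2, 0.1, -0.0]
width: 85.4
```

```bash
cat >> h.py <<'E'
def zoom(tag,x0,y0,w,h,k):
    im=cv2.imread(f'pics/{tag}.png')[y0:y0+h,x0:x0+w]
    im=cv2.resize(im,None,fx=k,fy=k,interpolation=cv2.INTER_CUBIC)
    im=cv2.convertScaleAbs(im,alpha=1.2,beta=20)
    for i in range(0,w,20): cv2.putText(im,str(x0+i),(int(i*k),10),0,.35,(0,0,255))
    for i in range(0,h,20): cv2.putText(im,str(y0+i),(0,int(i*k)+4),0,.35,(0,0,255))
    return im
def pair(n,zs,zt,k=4):
    snap('side',f'side{n}');snap('top',f'top{n}')
    a=zoom(f'side{n}',*zs,k);b=zoom(f'top{n}',*zt,k);H=max(a.shape[0],b.shape[0])
    o=np.zeros((H,a.shape[1]+b.shape[1],3),np.uint8);o[:a.shape[0],:a.shape[1]]=a;o[:b.shape[0],a.shape[1]:]=b
    cv2.imwrite(f'pics/pair{n}.png',o)
E
python3 - <<'E'
from h import *
pair(1,(220,220,100,140),(200,200,100,100))
s=read_state();print(s['eef_pos'],s['tool_rot'])
E
```

```text
[534.13342301 150.25757431 192.5432117 ] [-1.56885089e+00  1.08217755e-03 -1.83255143e+00]
```

View pics/pair1.png

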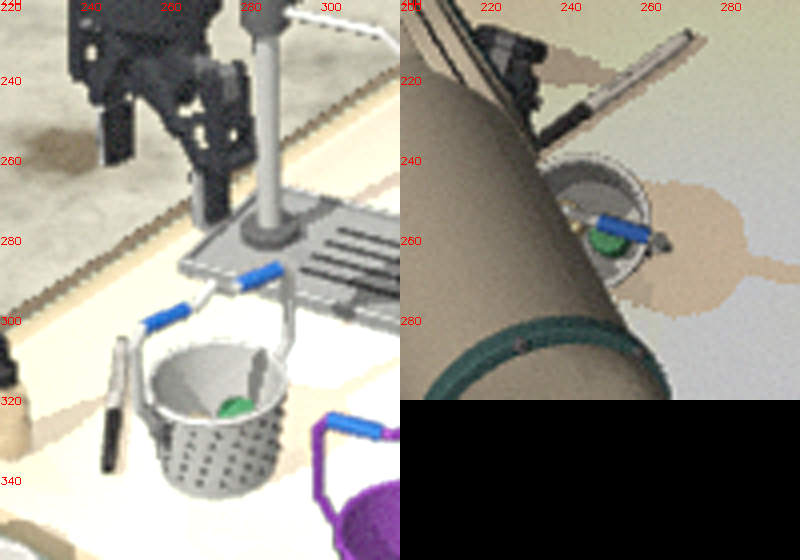

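Request:
servo_tool(increments=[{"dx": 0,"dy": 0.1,"dz": -1.5,"ax": 0,"ay": 0,"az": 0,"claw": -1},{"dx": 0,"dy": 0.2,"dz": -3.5,"ax": 0,"ay": 0,"az": 0,"claw": -1},{"dx": 0,"dy": 0.2,"dz": -5.5,"ax": 0,"ay": 0,"az": 0,"claw": -1},{"dx": 0,"dy": 0.2,"dz": -7,"ax": 0,"ay": 0,"az": 0,"claw": -1},{"dx": 0,"dy": 0.2,"dz": -8.2,"ax": 0,"ay": 0,"az": 0,"claw": -1},{"dx": 0,"dy": 0.2,"dz": -8.8,"ax": 0,"ay": 0,"az": 0,"claw": -1},{"dx": 0,"dy": 0.2,"dz": -8.8,"ax": 0,"ay": 0,"az": 0,"claw": -1},{"dx": 0,"dy": 0.2,"dz": -8.8,"ax": 0,"ay": 0,"az": 0,"claw": -1}])

```text
clock: 3.37
eef_pos: [533.9, 152.6, 104.1]
tool_rot: [-1.57, 0.001, -1.832]
force: [0.3, -0.1, -0.2]
width: 85.6
```

```bash
python3 - <<'E'
from h import *
pair(2,(220,220,100,140),(200,200,100,100))
s=read_state();print(s['eef_pos'],s['tool_rot'],s['force'])
E
```

```text
[534.15711032 152.71458965 104.46798538] [-1.56895899e+00  1.25420533e-03 -1.83199176e+00] [ 1.22662344 -0.24318902  0.27421826]
```

View pics/pair2.png

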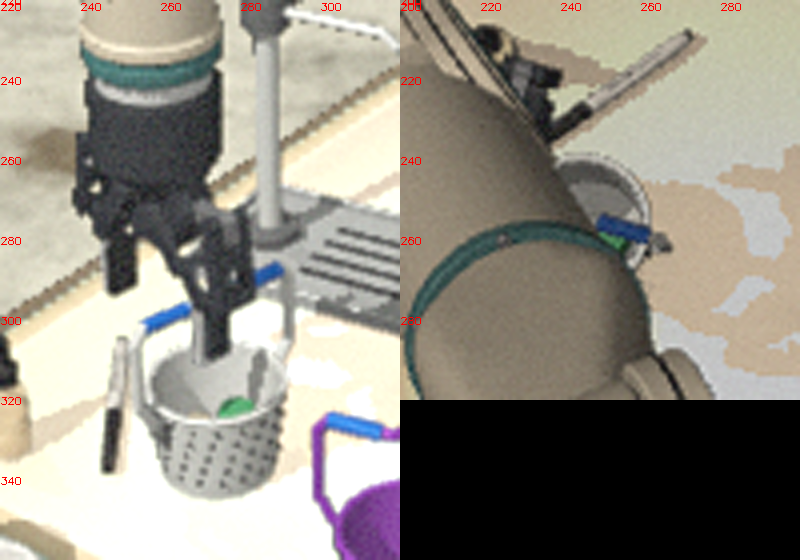

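The fingers straddle sleeve_a; in the side view the near finger is at about (271,305). Next I'll close them gradually.

Request:
servo_tool(increments=[{"dx": 0,"dy": 0,"dz": 0,"ax": 0,"ay": 0,"az": 0,"claw": -0.5},{"dx": 0,"dy": 0,"dz": 0,"ax": 0,"ay": 0,"az": 0,"claw": 0},{"dx": 0,"dy": 0,"dz": 0,"ax": 0,"ay": 0,"az": 0,"claw": 0.3},{"dx": 0,"dy": 0,"dz": 0,"ax": 0,"ay": 0,"az": 0,"claw": 0.5},{"dx": 0,"dy": 0,"dz": 0,"ax": 0,"ay": 0,"az": 0,"claw": 0.6},{"dx": 0,"dy": 0,"dz": 0,"ax": 0,"ay": 0,"az": 0,"claw": 0.7},{"dx": 0,"dy": 0,"dz": 0,"ax": 0,"ay": 0,"az": 0,"claw": 0.8},{"dx": 0,"dy": 0,"dz": 0,"ax": 0,"ay": 0,"az": 0,"claw": 1}])

```text
clock: 4.13
eef_pos: [533.3, 152.5, 103.4]
tool_rot: [-1.571, 0.0, -1.832]
force: [-0.8, 0.4, 1.5]
width: 8.8
```

Request:
servo_tool(increments=[{"dx": 0,"dy": 0,"dz": 0,"ax": 0,"ay": 0,"az": 0,"claw": 1},{"dx": 0,"dy": 0,"dz": 0,"ax": 0,"ay": 0,"az": 0,"claw": 1},{"dx": 0,"dy": 0,"dz": 0,"ax": 0,"ay": 0,"az": 0,"claw": 1},{"dx": 0,"dy": 0,"dz": 0,"ax": 0,"ay": 0,"az": 0,"claw": 1}])

```text
clock: 4.47
eef_pos: [533.3, 152.6, 103.4]
tool_rot: [-1.571, 0.0, -1.832]
force: [-0.5, 0.5, 3.8]
width: 8.9
```

```bash
python3 - <<'E'
from h import *
pair(3,(220,220,100,140),(200,200,100,100))
s=read_state();print(s['eef_pos'],s['tool_rot'],s['force'],s['torque'],s['width'])
E
```

```text
[533.34792073 152.53012433 103.41979682] [-1.57064559e+00  2.13500726e-04 -1.83179000e+00] [ 0.02671371 -0.29236033  3.24914788] [0.04309209 0.14666294 0.00650666] 9.078145204212788
```

View pics/pair3.png

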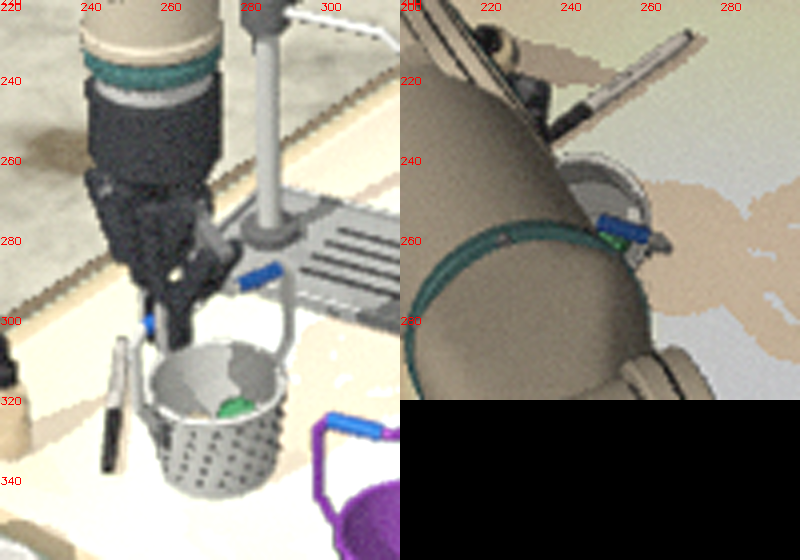

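The sleeve is gripped, with a width of 9 mm on the 11 mm sleeve and basket and caps undisturbed. I'll lift a little and check that it stays level.

Request:
servo_tool(increments=[{"dx": 0,"dy": 0,"dz": 0.2,"ax": 0,"ay": 0,"az": 0,"claw": 1},{"dx": 0,"dy": 0,"dz": 0.5,"ax": 0,"ay": 0,"az": 0,"claw": 1},{"dx": 0,"dy": 0,"dz": 1,"ax": 0,"ay": 0,"az": 0,"claw": 1},{"dx": 0,"dy": 0,"dz": 1.7,"ax": 0,"ay": 0,"az": 0,"claw": 1},{"dx": 0,"dy": 0,"dz": 2.4,"ax": 0,"ay": 0,"az": 0,"claw": 1},{"dx": 0,"dy": 0,"dz": 2.8,"ax": 0,"ay": 0,"az": 0,"claw": 1},{"dx": 0,"dy": 0,"dz": 3,"ax": 0,"ay": 0,"az": 0,"claw": 1},{"dx": 0,"dy": 0,"dz": 3,"ax": 0,"ay": 0,"az": 0,"claw": 1}])

```text
clock: 5.23
eef_pos: [533.7, 152.5, 134.1]
tool_rot: [-1.57, 0.001, -1.832]
force: [-0.1, -0.1, -2.5]
width: 9.2
```

```bash
python3 - <<'E'
from h import *
pair(4,(220,220,100,140),(200,200,100,100))
s=read_state();print(s['eef_pos'],s['tool_rot'],s['force'],s['torque'],s['width'])
E
```

```text
[533.20564403 152.33807137 133.34405526] [-1.57080079e+00 -1.77567639e-05 -1.83189916e+00] [ 0.41402266  0.89210565 -2.16264964] [ 0.09014525 -0.04721991  0.00109249] 8.797018386804586
```

View pics/pair4.png

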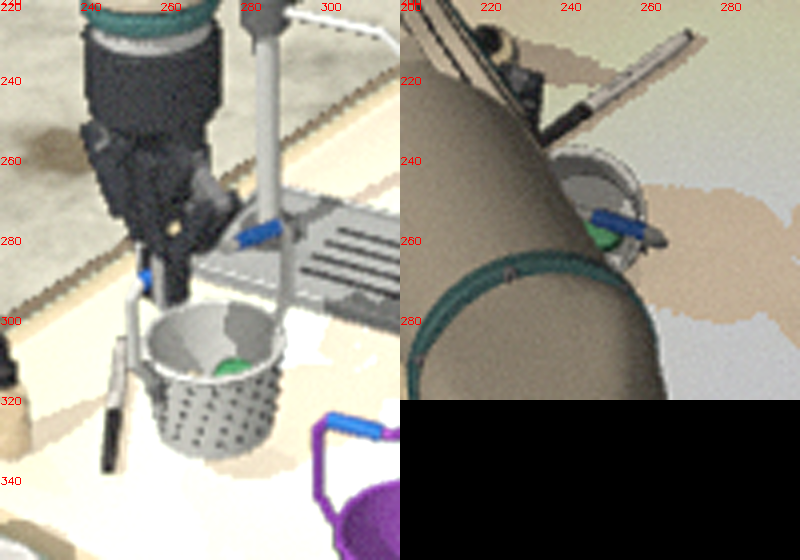

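```bash
cat >> h.py <<'E'
def blues(tag,x0,y0,x1,y1):
    im=cv2.cvtColor(cv2.imread(f'pics/{tag}.png'),cv2.COLOR_BGR2HSV)
    m=cv2.inRange(im,(100,120,60),(125,255,255));z=np.zeros_like(m);z[y0:y1,x0:x1]=m[y0:y1,x0:x1]
    n,l,s,c=cv2.connectedComponentsWithStats(z);return [(c[i],s[i]) for i in range(1,n) if s[i][4]>6]
E
python3 - <<'E'
from h import *
for n in (3,4):
    S=blues(f'side{n}',274,265,296,300);T=blues(f'top{n}',240,245,275,270);print(S,T)
    print(tri(ld(f'side{n}'),S[0][0],ld(f'top{n}'),T[0][0]))
E
```

```text
[(array([284.84210526, 288.63157895]), array([280, 286,  11,   6,  38], dtype=int32))] [(array([254.95454545, 256.77272727]), array([249, 254,  13,   7,  44], dtype=int32))]
(array([516.15606578,  87.58817112, 121.77689985]), np.float64(3.143868316404669))
[(array([284.36363636, 277.97727273]), array([279, 275,  11,   7,  44], dtype=int32))] [(array([253.86666667, 255.48888889]), array([248, 253,  13,   6,  45], dtype=int32))]
(array([516.47467714,  87.44501125, 151.52731027]), np.float64(2.3534454860395884))
```

Level: sleeve_b rose 29.8 mm for 29.9 mm of lift. Next I'll lift to the threading height, turn to the stand's yaw and travel.

Request:
servo_tool(increments=[{"dx": 0,"dy": 0,"dz": 0.3,"ax": 0,"ay": 0,"az": 0.01,"claw": 1},{"dx": 0,"dy": 0,"dz": 0.9,"ax": 0,"ay": 0,"az": 0.03,"claw": 1},{"dx": 0,"dy": 0,"dz": 1.8,"ax": 0,"ay": 0,"az": 0.06,"claw": 1},{"dx": 0,"dy": 0,"dz": 2.9,"ax": 0,"ay": 0,"az": 0.1,"claw": 1},{"dx": 0,"dy": 0,"dz": 4.1,"ax": 0,"ay": 0,"az": 0.14,"claw": 1},{"dx": 0,"dy": 0,"dz": 5.3,"ax": 0,"ay": 0,"az": 0.18,"claw": 1},{"dx": -0.1,"dy": -0.2,"dz": 6.3,"ax": 0,"ay": 0,"az": 0.22,"claw": 1},{"dx": -0.3,"dy": -0.7,"dz": 7.1,"ax": 0,"ay": 0,"az": 0.26,"claw": 1}])

```text
clock: 6.0
eef_pos: [530.7, 146.3, 205.6]
tool_rot: [-1.569, 0.001, -1.568]
force: [-0.3, 0.5, -1.7]
width: 8.8
```

Request:
servo_tool(increments=[{"dx": -0.3,"dy": -0.8,"dz": 0,"ax": 0,"ay": 0,"az": 0.04,"claw": 1},{"dx": -0.7,"dy": -1.8,"dz": 0,"ax": 0,"ay": 0,"az": 0.08,"claw": 1},{"dx": -1.1,"dy": -2.9,"dz": 0,"ax": 0,"ay": 0,"az": 0.11,"claw": 1},{"dx": -1.5,"dy": -4,"dz": 0,"ax": 0,"ay": 0,"az": 0.135,"claw": 1},{"dx": -1.9,"dy": -5.1,"dz": 0,"ax": 0,"ay": 0,"az": 0.148,"claw": 1},{"dx": -2.3,"dy": -6.2,"dz": 0,"ax": 0,"ay": 0,"az": 0.15,"claw": 1},{"dx": -2.7,"dy": -7.3,"dz": 0,"ax": 0,"ay": 0,"az": 0.15,"claw": 1},{"dx": -3.1,"dy": -8.4,"dz": 0,"ax": 0,"ay": 0,"az": 0.15,"claw": 1}])

```text
clock: 6.67
eef_pos: [499.0, 60.6, 204.5]
tool_rot: [-1.571, -0.0, -1.422]
force: [-0.2, -0.1, -1.1]
width: 9.1
```

Request:
servo_tool(increments=[{"dx": -0.5,"dy": -1.1,"dz": 0,"ax": 0,"ay": 0,"az": 0,"claw": 1},{"dx": -1,"dy": -2.2,"dz": 0,"ax": 0,"ay": 0,"az": 0,"claw": 1},{"dx": -1.5,"dy": -3.3,"dz": 0,"ax": 0,"ay": 0,"az": 0,"claw": 1},{"dx": -2,"dy": -4.4,"dz": 0,"ax": 0,"ay": 0,"az": 0,"claw": 1},{"dx": -2.5,"dy": -5.5,"dz": 0,"ax": 0,"ay": 0,"az": 0,"claw": 1},{"dx": -3,"dy": -6.6,"dz": 0,"ax": 0,"ay": 0,"az": 0,"claw": 1},{"dx": -3.5,"dy": -7.7,"dz": 0,"ax": 0,"ay": 0,"az": 0,"claw": 1},{"dx": -4,"dy": -8.8,"dz": 0,"ax": 0,"ay": 0,"az": 0,"claw": 1}])

```text
clock: 7.33
eef_pos: [458.7, -27.6, 204.4]
tool_rot: [-1.571, -0.0, -1.422]
force: [-0.1, -0.9, -2.6]
width: 8.5
```

Request:
servo_tool(increments=[{"dx": -0.35,"dy": -1.1,"dz": 0,"ax": 0,"ay": 0,"az": 0,"claw": 1},{"dx": -0.7,"dy": -2.2,"dz": 0,"ax": 0,"ay": 0,"az": 0,"claw": 1},{"dx": -1.1,"dy": -3.4,"dz": 0,"ax": 0,"ay": 0,"az": 0,"claw": 1},{"dx": -1.4,"dy": -4.5,"dz": 0,"ax": 0,"ay": 0,"az": 0,"claw": 1},{"dx": -1.7,"dy": -5.5,"dz": 0,"ax": 0,"ay": 0,"az": 0,"claw": 1},{"dx": -2,"dy": -6.5,"dz": 0,"ax": 0,"ay": 0,"az": 0,"claw": 1},{"dx": -2.1,"dy": -7.1,"dz": 0,"ax": 0,"ay": 0,"az": 0,"claw": 1},{"dx": -2.2,"dy": -7.4,"dz": 0,"ax": 0,"ay": 0,"az": 0,"claw": 1}])

```text
clock: 8.0
eef_pos: [437.1, -101.8, 204.3]
tool_rot: [-1.571, -0.0, -1.423]
force: [-0.3, 0.0, -2.4]
width: 9.1
```

```bash
python3 - <<'E'
from h import *
pair(5,(270,180,100,140),(290,170,100,150))
s=read_state();print(s['eef_pos'],s['tool_rot'],s['force'],s['torque'],s['width'])
E
```

```text
[ 437.19944581 -101.00723979  204.29789718] [-1.57076038e+00  1.10636820e-04 -1.42273084e+00] [-0.53482226  0.60607284 -1.18719118] [0.04045831 0.02655162 0.01383136] 8.780606982206798
```

View pics/pair5.png

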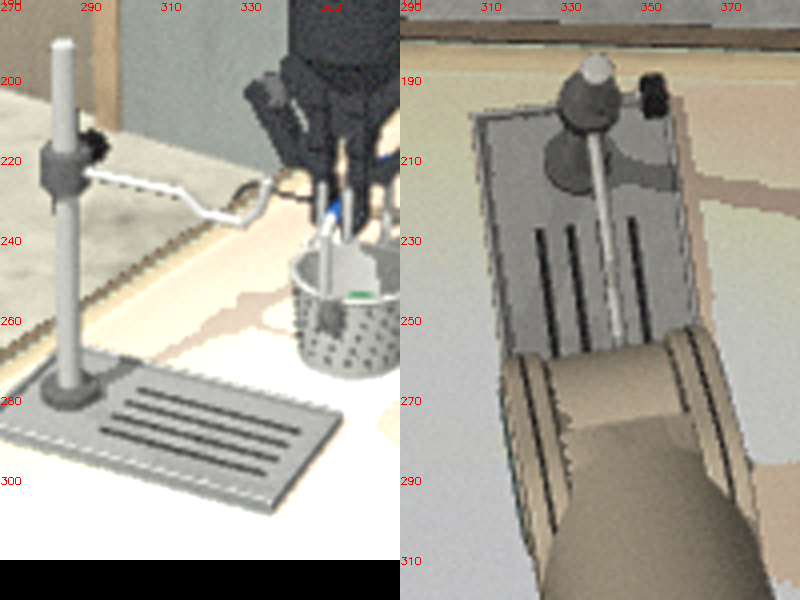

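```bash
python3 - <<'E'
from h import *
d=ld('side5');im=cv2.imread('pics/side5.png');k=5;x0,y0=270,180
z=cv2.resize(im[y0:y0+115,x0:x0+155],None,fx=k,fy=k,interpolation=cv2.INTER_CUBIC)
P=np.array([654.5,-103,0]);u=np.array([np.cos(.148),np.sin(.148),0]);v=np.array([-u[1],u[0],0]);e=np.array([0,0,1])
H=190
def dr(X,c): 
    a,b=proj(d,X);cv2.circle(z,(int((a-x0+.5)*k),int((b-y0+.5)*k)),2,c,-1)
for x,h in((-20,H),(-90,H),(-105,H-12),(-135,H-12),(-152,H+26),(0,285)): dr(P+x*u+h*e,(0,0,255))
B=np.array([437.2,-101,204.3-103.4])-34*v
for y,h in((-34,122),(34,122),(0,127),(56,122),(-56,122),(56,64),(-56,64),(0,64)): dr(B+y*v+h*e,(0,200,0))
for t in np.linspace(0,6.28,40): dr(B+42*np.cos(t)*u+42*np.sin(t)*v+64*e,(255,0,0))
cv2.imwrite('pics/ov5.png',z)
E
```

```text
(no output)
```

View pics/ov5.png

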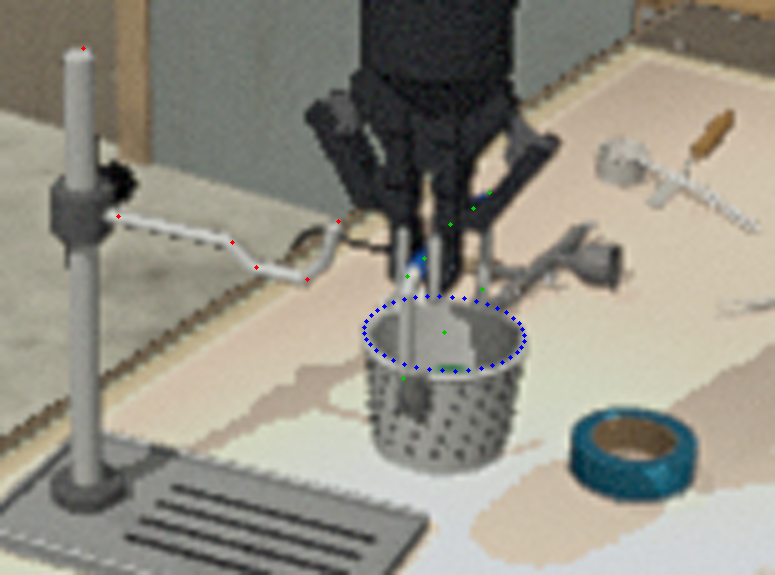

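The overlay of the measured hook (H=190 mm) and basket matches the picture: tip dot at (338,221), rim ellipse on the rim. I'll advance along the hook arm.

Request:
servo_tool(increments=[{"dx": 0.3,"dy": 0.05,"dz": 0,"ax": 0,"ay": 0,"az": 0,"claw": 1},{"dx": 0.8,"dy": 0.12,"dz": 0,"ax": 0,"ay": 0,"az": 0,"claw": 1},{"dx": 1.5,"dy": 0.22,"dz": 0,"ax": 0,"ay": 0,"az": 0,"claw": 1},{"dx": 2.3,"dy": 0.34,"dz": 0,"ax": 0,"ay": 0,"az": 0,"claw": 1},{"dx": 3.1,"dy": 0.46,"dz": 0,"ax": 0,"ay": 0,"az": 0,"claw": 1},{"dx": 3.7,"dy": 0.55,"dz": 0,"ax": 0,"ay": 0,"az": 0,"claw": 1},{"dx": 4,"dy": 0.6,"dz": 0,"ax": 0,"ay": 0,"az": 0,"claw": 1},{"dx": 4,"dy": 0.6,"dz": 0,"ax": 0,"ay": 0,"az": 0,"claw": 1}])

```text
clock: 8.77
eef_pos: [478.3, -94.1, 204.2]
tool_rot: [-1.57, 0.0, -1.421]
force: [-0.7, -0.2, -2.1]
width: 8.8
```

```bash
cat > ov.py <<'E'
from h import *
import sys
def ov(n):
    d=snap('side',f'side{n}');im=cv2.imread(f'pics/side{n}.png');k=6;x0,y0=270,180
    z=cv2.resize(im[y0:y0+100,x0:x0+130],None,fx=k,fy=k,interpolation=cv2.INTER_CUBIC)
    s=read_state();print(s['eef_pos'],s['tool_rot'],s['force'],s['torque'],s['width'],s['clock'])
    P=np.array([654.5,-103,0]);u=np.array([np.cos(.148),np.sin(.148),0]);v=np.array([-u[1],u[0],0]);e=np.array([0,0,1])
    B=np.array(s['eef_pos'])-103.4*e-34*v
    print('basket in stand',(B-P)@u,(B-P)@v,B[2])
    def dr(X,c):
        a,b=proj(d,X);cv2.circle(z,(int((a-x0+.5)*k),int((b-y0+.5)*k)),2,c,-1)
    for y,h in((-34,122),(0,127),(-56,64),(0,64)): dr(B+y*v+h*e,(0,200,0))
    for t in np.linspace(0,6.28,40): dr(B+42*np.cos(t)*u+42*np.sin(t)*v+64*e,(255,0,0))
    cv2.imwrite(f'pics/ov{n}.png',z)
ov(sys.argv[1])
E
python3 ov.py 6
```

```text
[477.46196124 -94.34137221 204.13385637] [-1.57113694e+00  3.20666026e-04 -1.42141196e+00] [-1.39226213  0.17950338 -1.90044998] [ 0.07727838 -0.00500051  0.01797446] 9.237030631849997 8.8167
basket in stand -173.82585096513063 0.6700524962200628 100.7338563744228
```

View pics/ov6.png

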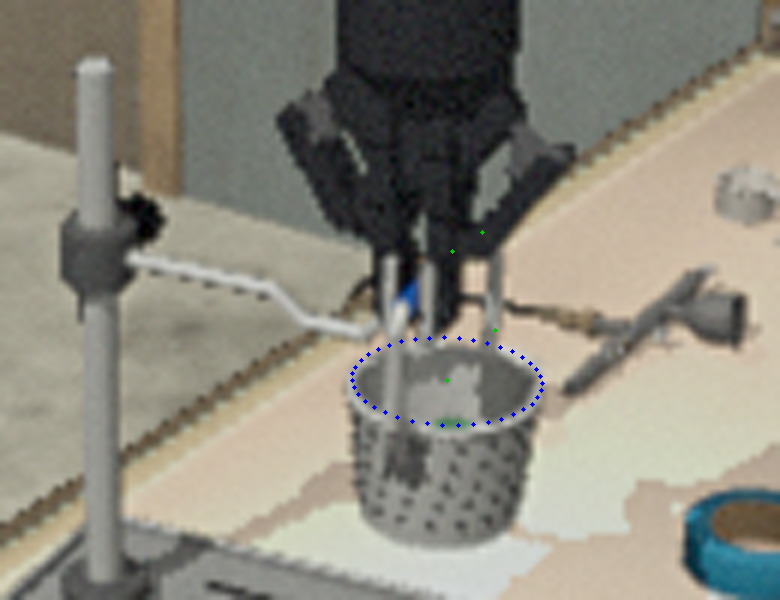

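Request:
servo_tool(increments=[{"dx": 0.3,"dy": 0.04,"dz": 0,"ax": 0,"ay": 0,"az": 0,"claw": 1},{"dx": 0.7,"dy": 0.1,"dz": 0,"ax": 0,"ay": 0,"az": 0,"claw": 1},{"dx": 1.1,"dy": 0.15,"dz": 0,"ax": 0,"ay": 0,"az": 0,"claw": 1},{"dx": 1.5,"dy": 0.2,"dz": 0,"ax": 0,"ay": 0,"az": 0,"claw": 1},{"dx": 1.9,"dy": 0.26,"dz": 0,"ax": 0,"ay": 0,"az": 0,"claw": 1},{"dx": 2.3,"dy": 0.31,"dz": 0,"ax": 0,"ay": 0,"az": 0,"claw": 1},{"dx": 2.6,"dy": 0.35,"dz": 0,"ax": 0,"ay": 0,"az": 0,"claw": 1},{"dx": 2.7,"dy": 0.37,"dz": 0,"ax": 0,"ay": 0,"az": 0,"claw": 1}])

```text
clock: 9.48
eef_pos: [505.0, -90.7, 204.3]
tool_rot: [-1.57, 0.0, -1.422]
force: [0.3, -0.3, -1.4]
width: 9.2
```

Request:
servo_tool(increments=[{"dx": 0.3,"dy": 0.04,"dz": 0,"ax": 0,"ay": 0,"az": 0,"claw": 1},{"dx": 0.7,"dy": 0.1,"dz": 0,"ax": 0,"ay": 0,"az": 0,"claw": 1},{"dx": 1.1,"dy": 0.15,"dz": 0,"ax": 0,"ay": 0,"az": 0,"claw": 1},{"dx": 1.5,"dy": 0.2,"dz": 0,"ax": 0,"ay": 0,"az": 0,"claw": 1},{"dx": 1.9,"dy": 0.26,"dz": 0,"ax": 0,"ay": 0,"az": 0,"claw": 1},{"dx": 2.3,"dy": 0.31,"dz": 0,"ax": 0,"ay": 0,"az": 0,"claw": 1},{"dx": 2.6,"dy": 0.35,"dz": 0,"ax": 0,"ay": 0,"az": 0,"claw": 1},{"dx": 2.6,"dy": 0.36,"dz": 0,"ax": 0,"ay": 0,"az": 0,"claw": 1}])

```text
clock: 10.15
eef_pos: [531.1, -87.1, 204.3]
tool_rot: [-1.57, 0.0, -1.422]
force: [-0.1, 0.5, -2.3]
width: 9.0
```

```bash
python3 ov.py 7
```

```text
[530.57401519 -87.10592258 204.2510105 ] [-1.57069734e+00  2.14903379e-04 -1.42170405e+00] [-0.62466051  0.49405725 -2.34827402] [ 0.08515386  0.02588155 -0.02496036] 9.038685160770758 10.2
basket in stand -120.22747772214555 -0.005515008598995356 100.85101050121878
```

View pics/ov7.png

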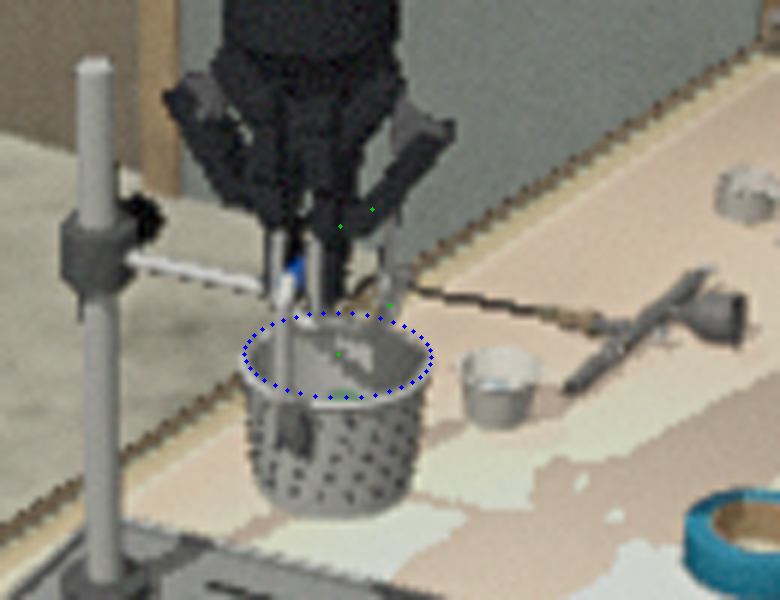

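The basket is threaded on the hook with no contact force. I'll lower it 40 mm.

Request:
servo_tool(increments=[{"dx": 0,"dy": 0,"dz": -0.3,"ax": 0,"ay": 0,"az": 0,"claw": 1},{"dx": 0,"dy": 0,"dz": -0.9,"ax": 0,"ay": 0,"az": 0,"claw": 1},{"dx": 0,"dy": 0,"dz": -1.5,"ax": 0,"ay": 0,"az": 0,"claw": 1},{"dx": 0,"dy": 0,"dz": -2.1,"ax": 0,"ay": 0,"az": 0,"claw": 1},{"dx": 0,"dy": 0,"dz": -2.7,"ax": 0,"ay": 0,"az": 0,"claw": 1},{"dx": 0,"dy": 0,"dz": -3.2,"ax": 0,"ay": 0,"az": 0,"claw": 1},{"dx": 0,"dy": 0,"dz": -3.6,"ax": 0,"ay": 0,"az": 0,"claw": 1},{"dx": 0,"dy": 0,"dz": -3.8,"ax": 0,"ay": 0,"az": 0,"claw": 1}])

```text
clock: 10.87
eef_pos: [529.9, -87.3, 165.5]
tool_rot: [-1.572, 0.0, -1.422]
force: [0.9, -0.4, -1.9]
width: 8.7
```

Request:
servo_tool(increments=[{"dx": 0,"dy": 0,"dz": -0.05,"ax": 0,"ay": 0,"az": 0,"claw": 1},{"dx": 0,"dy": 0,"dz": -0.1,"ax": 0,"ay": 0,"az": 0,"claw": 1},{"dx": 0,"dy": 0,"dz": -0.15,"ax": 0,"ay": 0,"az": 0,"claw": 1},{"dx": 0,"dy": 0,"dz": -0.2,"ax": 0,"ay": 0,"az": 0,"claw": 1},{"dx": 0,"dy": 0,"dz": -0.25,"ax": 0,"ay": 0,"az": 0,"claw": 1},{"dx": 0,"dy": 0,"dz": -0.3,"ax": 0,"ay": 0,"az": 0,"claw": 1},{"dx": 0,"dy": 0,"dz": -0.3,"ax": 0,"ay": 0,"az": 0,"claw": 1},{"dx": 0,"dy": 0,"dz": -0.3,"ax": 0,"ay": 0,"az": 0,"claw": 1}])

```text
clock: 11.53
eef_pos: [530.7, -87.1, 163.7]
tool_rot: [-1.57, -0.0, -1.422]
force: [-0.0, 2.0, 1.0]
width: 8.8
```

```bash
python3 ov.py 8
```

```text
[530.7012672  -87.0246346  163.68460364] [-1.56979164e+00  3.16554383e-05 -1.42159880e+00] [0.08053481 1.7370181  0.65568532] [ 0.20003782 -0.06925668 -0.00819247] 9.0417913320007 11.5833
basket in stand -120.0896300827902 0.056119710947787005 60.284603637747836
```

View pics/ov8.png

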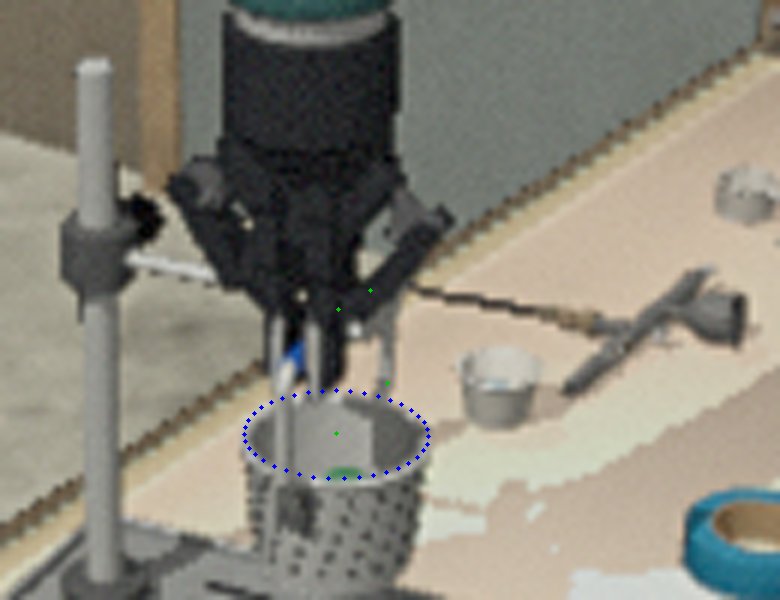

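Contact came about 5 mm higher than vision predicts, with a sideways force Fy = +1.7 N. The hook is probably on the slope on the kink's +y side. I'll back up, shift toward +y and feel again.

Request:
servo_tool(increments=[{"dx": 0,"dy": 0,"dz": 0.2,"ax": 0,"ay": 0,"az": 0,"claw": 1},{"dx": 0,"dy": 0.1,"dz": 0.3,"ax": 0,"ay": 0,"az": 0,"claw": 1},{"dx": -0.02,"dy": 0.2,"dz": 0.3,"ax": 0,"ay": 0,"az": 0,"claw": 1},{"dx": -0.05,"dy": 0.3,"dz": 0.3,"ax": 0,"ay": 0,"az": 0,"claw": 1},{"dx": -0.05,"dy": 0.4,"dz": 0.3,"ax": 0,"ay": 0,"az": 0,"claw": 1},{"dx": -0.05,"dy": 0.4,"dz": 0.2,"ax": 0,"ay": 0,"az": 0,"claw": 1},{"dx": -0.05,"dy": 0.4,"dz": 0.1,"ax": 0,"ay": 0,"az": 0,"claw": 1},{"dx": -0.05,"dy": 0.4,"dz": 0,"ax": 0,"ay": 0,"az": 0,"claw": 1}])

```text
clock: 12.25
eef_pos: [530.0, -83.5, 163.4]
tool_rot: [-1.57, -0.0, -1.422]
force: [-1.0, -1.2, 2.0]
width: 9.1
```

```bash
cat >ft.py <<'E'
from cell import read_state
import numpy as np
s=read_state();print({k:np.round(s[k],3) for k in('eef_pos','force','torque','width')})
E
python3 ft.py
```

```text
{'eef_pos': array([530.016, -83.537, 163.362]), 'force': array([-0.951, -1.165,  1.984]), 'torque': array([-0.172, -0.031,  0.01 ]), 'width': np.float64(9.08)}
```

Request:
servo_tool(increments=[{"dx": 0,"dy": 0,"dz": -0.05,"ax": 0,"ay": 0,"az": 0,"claw": 1},{"dx": 0,"dy": 0,"dz": -0.1,"ax": 0,"ay": 0,"az": 0,"claw": 1},{"dx": 0,"dy": 0,"dz": -0.1,"ax": 0,"ay": 0,"az": 0,"claw": 1},{"dx": 0,"dy": 0,"dz": -0.1,"ax": 0,"ay": 0,"az": 0,"claw": 1}])

```text
clock: 12.58
eef_pos: [530.1, -83.6, 162.7]
tool_rot: [-1.57, -0.001, -1.422]
force: [-0.1, -1.5, 4.5]
width: 8.8
```

```bash
python3 ft.py
```

```text
{'eef_pos': array([530.112, -83.558, 162.699]), 'force': array([-0.103, -1.492,  4.527]), 'torque': array([-0.385,  0.049,  0.025]), 'width': np.float64(8.764)}
```

Request:
servo_tool(increments=[{"dx": 0,"dy": 0,"dz": 0.2,"ax": 0,"ay": 0,"az": 0,"claw": 1},{"dx": 0,"dy": -0.1,"dz": 0.3,"ax": 0,"ay": 0,"az": 0,"claw": 1},{"dx": 0.03,"dy": -0.2,"dz": 0.3,"ax": 0,"ay": 0,"az": 0,"claw": 1},{"dx": 0.03,"dy": -0.2,"dz": 0.3,"ax": 0,"ay": 0,"az": 0,"claw": 1}])

```text
clock: 12.92
eef_pos: [529.7, -85.3, 164.9]
tool_rot: [-1.572, 0.001, -1.422]
force: [-0.8, -0.1, -1.6]
width: 8.9
```

```bash
python3 ft.py; python3 - <<'E'
from h import *
pair(9,(270,180,100,140),(290,170,100,150))
E
```

```text
{'eef_pos': array([529.696, -85.328, 164.924]), 'force': array([-0.819, -0.149, -1.611]), 'torque': array([0.061, 0.002, 0.021]), 'width': np.float64(8.877)}
```

View pics/pair9.png

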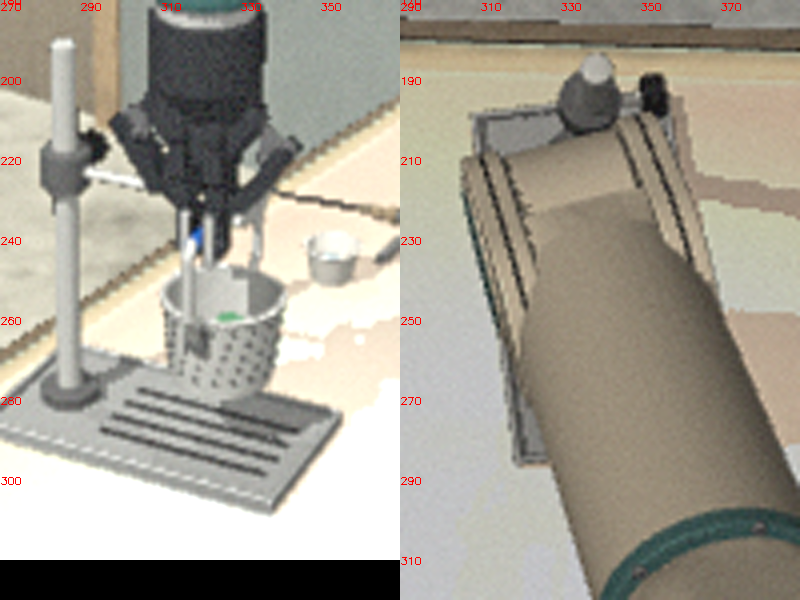

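Free again (Fz -1.6 N, the basket's weight). Now I'll lower in half-millimetre steps at the centred position.

Request:
servo_tool(increments=[{"dx": 0,"dy": 0,"dz": -0.05,"ax": 0,"ay": 0,"az": 0,"claw": 1},{"dx": 0,"dy": 0,"dz": -0.1,"ax": 0,"ay": 0,"az": 0,"claw": 1},{"dx": 0,"dy": 0,"dz": -0.15,"ax": 0,"ay": 0,"az": 0,"claw": 1},{"dx": 0,"dy": 0,"dz": -0.2,"ax": 0,"ay": 0,"az": 0,"claw": 1},{"dx": 0,"dy": 0,"dz": -0.2,"ax": 0,"ay": 0,"az": 0,"claw": 1},{"dx": 0,"dy": 0,"dz": -0.2,"ax": 0,"ay": 0,"az": 0,"claw": 1}])

```text
clock: 13.52
eef_pos: [530.0, -85.3, 163.3]
tool_rot: [-1.571, 0.0, -1.422]
force: [-0.7, -0.2, -1.7]
width: 9.1
```

```bash
python3 ft.py
```

```text
{'eef_pos': array([530.046, -85.252, 163.278]), 'force': array([-0.663, -0.214, -1.732]), 'torque': array([ 0.069,  0.055, -0.003]), 'width': np.float64(9.124)}
```

Request:
servo_tool(increments=[{"dx": 0,"dy": 0,"dz": -0.05,"ax": 0,"ay": 0,"az": 0,"claw": 1},{"dx": 0,"dy": 0,"dz": -0.05,"ax": 0,"ay": 0,"az": 0,"claw": 1},{"dx": 0,"dy": 0,"dz": -0.05,"ax": 0,"ay": 0,"az": 0,"claw": 1}])

```text
clock: 13.77
eef_pos: [530.2, -85.3, 162.9]
tool_rot: [-1.571, -0.0, -1.422]
force: [-0.5, 0.4, -1.4]
width: 9.2
```

```bash
python3 ft.py
```

```text
{'eef_pos': array([530.202, -85.252, 162.941]), 'force': array([-0.489,  0.368, -1.394]), 'torque': array([0.064, 0.014, 0.002]), 'width': np.float64(9.216)}
```

At the centred position there is no contact where both flanks touched before, so the slope explanation holds. I'll keep lowering.

Request:
servo_tool(increments=[{"dx": 0,"dy": 0,"dz": -0.05,"ax": 0,"ay": 0,"az": 0,"claw": 1},{"dx": 0,"dy": 0,"dz": -0.1,"ax": 0,"ay": 0,"az": 0,"claw": 1},{"dx": 0,"dy": 0,"dz": -0.1,"ax": 0,"ay": 0,"az": 0,"claw": 1},{"dx": 0,"dy": 0,"dz": -0.1,"ax": 0,"ay": 0,"az": 0,"claw": 1}])

```text
clock: 14.1
eef_pos: [530.3, -85.3, 162.1]
tool_rot: [-1.57, -0.0, -1.422]
force: [-0.6, 0.1, 2.5]
width: 8.8
```

```bash
python3 ft.py
```

```text
{'eef_pos': array([530.325, -85.285, 162.142]), 'force': array([-0.609,  0.056,  2.541]), 'torque': array([-0.04 ,  0.016, -0.012]), 'width': np.float64(8.847)}
```

Request:
servo_tool(increments=[{"dx": 0,"dy": 0,"dz": -0.05,"ax": 0,"ay": 0,"az": 0,"claw": 1},{"dx": 0,"dy": 0,"dz": -0.05,"ax": 0,"ay": 0,"az": 0,"claw": 1},{"dx": 0,"dy": 0,"dz": -0.05,"ax": 0,"ay": 0,"az": 0,"claw": 1}])

```text
clock: 14.35
eef_pos: [530.4, -85.3, 161.7]
tool_rot: [-1.57, -0.0, -1.422]
force: [-1.9, -0.7, 5.3]
width: 9.0
```

```bash
python3 ft.py
```

```text
{'eef_pos': array([530.393, -85.3  , 161.725]), 'force': array([-1.857, -0.659,  5.284]), 'torque': array([-0.158,  0.159, -0.043]), 'width': np.float64(9.043)}
```

Contact is now purely vertical, at TCP z of about 162.3. To confirm this is the level seat and not the dip's slope, I'll feel again 8 mm farther out.

Request:
servo_tool(increments=[{"dx": 0,"dy": 0,"dz": 0.15,"ax": 0,"ay": 0,"az": 0,"claw": 1},{"dx": 0,"dy": 0,"dz": 0.25,"ax": 0,"ay": 0,"az": 0,"claw": 1},{"dx": -0.2,"dy": -0.03,"dz": 0.25,"ax": 0,"ay": 0,"az": 0,"claw": 1},{"dx": -0.4,"dy": -0.06,"dz": 0.25,"ax": 0,"ay": 0,"az": 0,"claw": 1},{"dx": -0.7,"dy": -0.1,"dz": 0.25,"ax": 0,"ay": 0,"az": 0,"claw": 1},{"dx": -0.8,"dy": -0.12,"dz": 0.2,"ax": 0,"ay": 0,"az": 0,"claw": 1},{"dx": -0.8,"dy": -0.12,"dz": 0.1,"ax": 0,"ay": 0,"az": 0,"claw": 1},{"dx": -0.8,"dy": -0.12,"dz": 0.1,"ax": 0,"ay": 0,"az": 0,"claw": 1}])

```text
clock: 15.02
eef_pos: [521.5, -86.6, 162.3]
tool_rot: [-1.572, -0.0, -1.422]
force: [-2.0, -0.5, 2.4]
width: 8.8
```

```bash
python3 ft.py
```

```text
{'eef_pos': array([521.478, -86.568, 162.281]), 'force': array([-1.958, -0.518,  2.442]), 'torque': array([-0.048,  0.402, -0.137]), 'width': np.float64(8.758)}
```

Request:
servo_tool(increments=[{"dx": 0,"dy": 0,"dz": -0.05,"ax": 0,"ay": 0,"az": 0,"claw": 1},{"dx": 0,"dy": 0,"dz": -0.1,"ax": 0,"ay": 0,"az": 0,"claw": 1},{"dx": 0,"dy": 0,"dz": -0.1,"ax": 0,"ay": 0,"az": 0,"claw": 1},{"dx": 0,"dy": 0,"dz": -0.1,"ax": 0,"ay": 0,"az": 0,"claw": 1}])

```text
clock: 15.35
eef_pos: [521.7, -86.6, 161.6]
tool_rot: [-1.572, -0.0, -1.422]
force: [-4.4, 0.3, 5.5]
width: 9.1
```

```bash
python3 ft.py
```

```text
{'eef_pos': array([521.656, -86.641, 161.601]), 'force': array([-4.374,  0.34 ,  5.511]), 'torque': array([-0.148,  0.657, -0.13 ]), 'width': np.float64(9.063)}
```

The contact height is the same 8 mm out, so the bar is on the level seat. The Fx of -4.4 N looks like motion locked in by friction. I'll lift clear, return to mid-seat, settle, then lower straight down.

Request:
servo_tool(increments=[{"dx": 0,"dy": 0,"dz": 0.2,"ax": 0,"ay": 0,"az": 0,"claw": 1},{"dx": 0,"dy": 0,"dz": 0.4,"ax": 0,"ay": 0,"az": 0,"claw": 1},{"dx": 0,"dy": 0,"dz": 0.4,"ax": 0,"ay": 0,"az": 0,"claw": 1},{"dx": 0,"dy": 0,"dz": 0.4,"ax": 0,"ay": 0,"az": 0,"claw": 1}])

```text
clock: 15.68
eef_pos: [522.5, -86.4, 165.3]
tool_rot: [-1.57, 0.0, -1.422]
force: [0.1, 0.4, -2.2]
width: 9.0
```

```bash
python3 ft.py
```

```text
{'eef_pos': array([522.528, -86.407, 165.291]), 'force': array([ 0.077,  0.392, -2.248]), 'torque': array([0.062, 0.052, 0.026]), 'width': np.float64(8.974)}
```

Request:
servo_tool(increments=[{"dx": 0.2,"dy": 0.03,"dz": 0,"ax": 0,"ay": 0,"az": 0,"claw": 1},{"dx": 0.4,"dy": 0.06,"dz": 0,"ax": 0,"ay": 0,"az": 0,"claw": 1},{"dx": 0.6,"dy": 0.09,"dz": 0,"ax": 0,"ay": 0,"az": 0,"claw": 1},{"dx": 0.7,"dy": 0.1,"dz": 0,"ax": 0,"ay": 0,"az": 0,"claw": 1},{"dx": 0.7,"dy": 0.1,"dz": 0,"ax": 0,"ay": 0,"az": 0,"claw": 1},{"dx": 0.7,"dy": 0.1,"dz": 0,"ax": 0,"ay": 0,"az": 0,"claw": 1},{"dx": 0.7,"dy": 0.1,"dz": 0,"ax": 0,"ay": 0,"az": 0,"claw": 1}])

```text
clock: 16.27
eef_pos: [529.0, -85.5, 165.2]
tool_rot: [-1.571, 0.0, -1.422]
force: [-0.1, 0.1, -2.1]
width: 9.0
```

```bash
python3 ov.py 10
```

```text
[528.97958907 -85.48293846 165.28551613] [-1.57095002e+00  2.98180076e-05 -1.42180815e+00] [-0.19237674  1.0727135  -1.26292389] [0.01305329 0.04386699 0.04916119] 9.183084636544562 16.3167
basket in stand -121.56514781835841 1.8348411581137336 61.88551612981442
```

View pics/ov10.png

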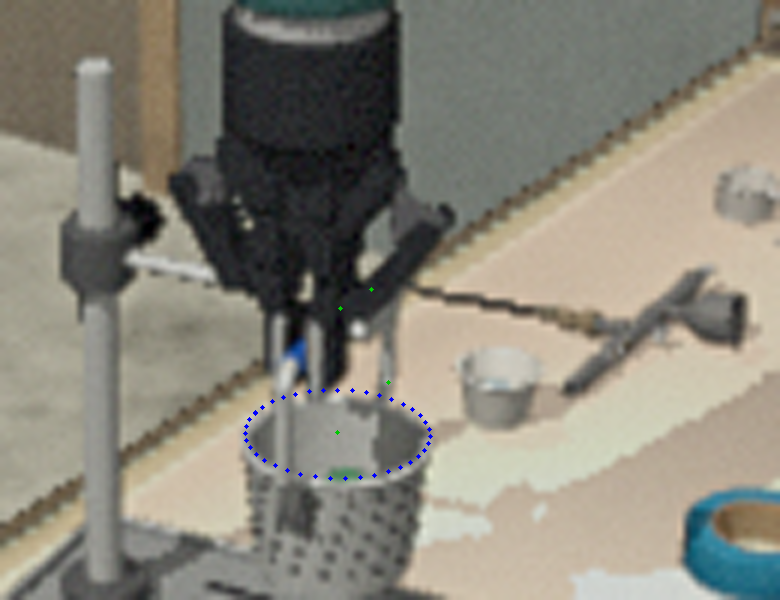

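The side forces vanish when it is lifted free. Now the final gentle lowering.

Request:
servo_tool(increments=[{"dx": 0,"dy": 0,"dz": -0.07,"ax": 0,"ay": 0,"az": 0,"claw": 1},{"dx": 0,"dy": 0,"dz": -0.14,"ax": 0,"ay": 0,"az": 0,"claw": 1},{"dx": 0,"dy": 0,"dz": -0.2,"ax": 0,"ay": 0,"az": 0,"claw": 1},{"dx": 0,"dy": 0,"dz": -0.25,"ax": 0,"ay": 0,"az": 0,"claw": 1},{"dx": 0,"dy": 0,"dz": -0.3,"ax": 0,"ay": 0,"az": 0,"claw": 1},{"dx": 0,"dy": 0,"dz": -0.34,"ax": 0,"ay": 0,"az": 0,"claw": 1},{"dx": 0,"dy": 0,"dz": -0.34,"ax": 0,"ay": 0,"az": 0,"claw": 1},{"dx": 0,"dy": 0,"dz": -0.34,"ax": 0,"ay": 0,"az": 0,"claw": 1}])

```text
clock: 16.98
eef_pos: [529.2, -85.5, 162.2]
tool_rot: [-1.57, -0.0, -1.422]
force: [-0.6, -0.2, 2.7]
width: 8.8
```

```bash
python3 ft.py
```

```text
{'eef_pos': array([529.244, -85.452, 162.204]), 'force': array([-0.634, -0.248,  2.671]), 'torque': array([ 0.017,  0.142, -0.054]), 'width': np.float64(8.752)}
```

It bears on the hook with about 4.5 N, and side forces are near zero. Opening the fingers gradually.

Request:
servo_tool(increments=[{"dx": 0,"dy": 0,"dz": 0,"ax": 0,"ay": 0,"az": 0,"claw": 0.8},{"dx": 0,"dy": 0,"dz": 0,"ax": 0,"ay": 0,"az": 0,"claw": 0.7},{"dx": 0,"dy": 0,"dz": 0,"ax": 0,"ay": 0,"az": 0,"claw": 0.6},{"dx": 0,"dy": 0,"dz": 0,"ax": 0,"ay": 0,"az": 0,"claw": 0.5},{"dx": 0,"dy": 0,"dz": 0,"ax": 0,"ay": 0,"az": 0,"claw": 0.35},{"dx": 0,"dy": 0,"dz": 0,"ax": 0,"ay": 0,"az": 0,"claw": 0.2},{"dx": 0,"dy": 0,"dz": 0,"ax": 0,"ay": 0,"az": 0,"claw": 0.2},{"dx": 0,"dy": 0,"dz": 0,"ax": 0,"ay": 0,"az": 0,"claw": 0.2}])

```text
clock: 17.65
eef_pos: [529.1, -85.5, 161.9]
tool_rot: [-1.571, 0.0, -1.422]
force: [-0.2, 0.6, 0.3]
width: 34.1
```

```bash
python3 ft.py; python3 ov.py 11
```

```text
{'eef_pos': array([529.097, -85.477, 161.871]), 'force': array([-0.232,  0.593,  0.254]), 'torque': array([0.032, 0.028, 0.021]), 'width': np.float64(34.147)}
[529.09622315 -85.45322309 161.88033849] [-1.57079987e+00  7.37162116e-05 -1.42176333e+00] [-0.68580874  0.16353841 -0.16886906] [-0.04177378  0.04879259 -0.03941352] 34.25630279121896 17.7
basket in stand -121.44540695391923 1.8470327783155271 58.48033848671162
```

View pics/ov11.png

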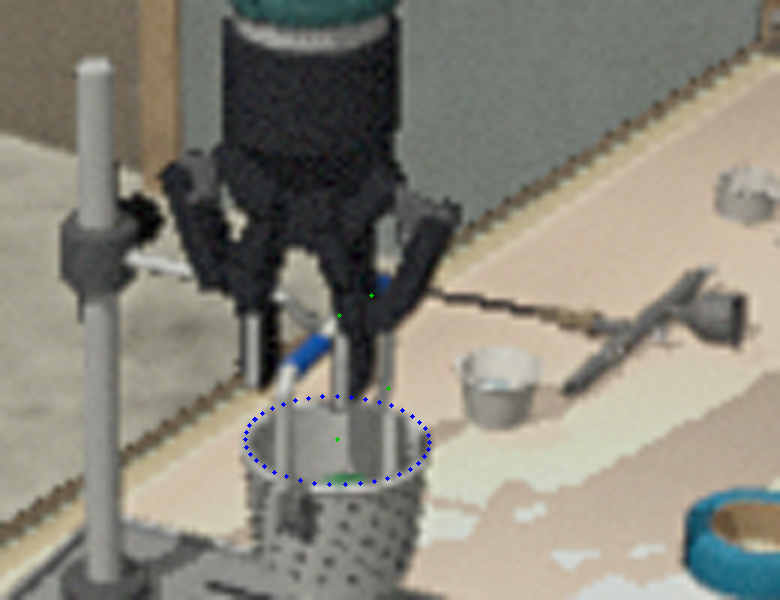

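It hangs level and the tool force is zero. I'll withdraw straight up, then away.

Request:
servo_tool(increments=[{"dx": 0,"dy": 0,"dz": 0.4,"ax": 0,"ay": 0,"az": 0,"claw": 0.2},{"dx": 0,"dy": 0,"dz": 1.1,"ax": 0,"ay": 0,"az": 0,"claw": 0.2},{"dx": 0,"dy": 0,"dz": 2,"ax": 0,"ay": 0,"az": 0,"claw": 0.2},{"dx": 0,"dy": 0,"dz": 3,"ax": 0,"ay": 0,"az": 0,"claw": 0.2},{"dx": 0,"dy": 0,"dz": 4.2,"ax": 0,"ay": 0,"az": 0,"claw": 0.2},{"dx": 0,"dy": 0,"dz": 5.5,"ax": 0,"ay": 0,"az": 0,"claw": 0.2},{"dx": 0,"dy": 0,"dz": 7,"ax": 0,"ay": 0,"az": 0,"claw": 0.2},{"dx": 0,"dy": 0,"dz": 8.5,"ax": 0,"ay": 0,"az": 0,"claw": 0.2}])

```text
clock: 18.37
eef_pos: [529.2, -85.4, 248.7]
tool_rot: [-1.57, -0.0, -1.422]
force: [0.4, 0.1, 0.3]
width: 34.3
```

Request:
servo_tool(increments=[{"dx": 0,"dy": 0,"dz": 2,"ax": 0,"ay": 0,"az": 0,"claw": 0.2},{"dx": 0,"dy": 0,"dz": 4,"ax": 0,"ay": 0,"az": 0,"claw": 0.2},{"dx": -1,"dy": -2,"dz": 6,"ax": 0,"ay": 0,"az": 0,"claw": 0.2},{"dx": -2,"dy": -5,"dz": 7,"ax": 0,"ay": 0,"az": 0,"claw": 0.2},{"dx": -3,"dy": -8,"dz": 8,"ax": 0,"ay": 0,"az": 0,"claw": 0.2},{"dx": -4,"dy": -11,"dz": 8,"ax": 0,"ay": 0,"az": 0,"claw": 0.2},{"dx": -5,"dy": -14,"dz": 8,"ax": 0,"ay": 0,"az": 0,"claw": 0.2},{"dx": -6,"dy": -17,"dz": 8,"ax": 0,"ay": 0,"az": 0,"claw": 0.2}])

```text
clock: 19.03
eef_pos: [468.6, -256.8, 328.6]
tool_rot: [-1.569, -0.001, -1.422]
force: [0.7, -0.4, 0.0]
width: 34.6
```

Request:
servo_tool(increments=[{"dx": -1,"dy": -3,"dz": 0,"ax": 0,"ay": 0,"az": 0,"claw": 0.2},{"dx": -2,"dy": -6,"dz": 0,"ax": 0,"ay": 0,"az": 0,"claw": 0.2},{"dx": -3,"dy": -9,"dz": 0,"ax": 0,"ay": 0,"az": 0,"claw": 0.2},{"dx": -4,"dy": -12,"dz": 0,"ax": 0,"ay": 0,"az": 0,"claw": 0.2},{"dx": -4.5,"dy": -14,"dz": 0,"ax": 0,"ay": 0,"az": 0,"claw": 0.2},{"dx": -5,"dy": -15,"dz": 0,"ax": 0,"ay": 0,"az": 0,"claw": 0.2},{"dx": -5,"dy": -15,"dz": 0,"ax": 0,"ay": 0,"az": 0,"claw": 0.2},{"dx": -5,"dy": -15,"dz": 0,"ax": 0,"ay": 0,"az": 0,"claw": 0.2}])

```text
clock: 19.7
eef_pos: [419.4, -404.4, 327.4]
tool_rot: [-1.57, 0.001, -1.422]
force: [0.6, 0.1, 0.7]
width: 33.9
```

```bash
python3 ft.py; python3 - <<'E'
from h import *
pair(12,(270,180,100,140),(290,170,100,150))
S=blues('side12',300,210,345,260);T=blues('top12',310,200,370,290);print(S,T)
a=ld('side12');b=ld('top12')
for s,t in zip(sorted(S,key=lambda q:q[0][0]),sorted(T,key=lambda q:q[0][0])): print(tri(a,s[0],b,t[0]))
E
```

```text
{'eef_pos': array([ 419.388, -404.441,  327.403]), 'force': array([0.642, 0.065, 0.663]), 'torque': array([ 0.086,  0.028, -0.018]), 'width': np.float64(33.851)}
[(array([331.31578947, 228.        ]), array([329, 226,   6,   5,  19], dtype=int32)), (array([320.95454545, 238.13636364]), array([318, 236,   7,   6,  22], dtype=int32))] [(array([358.49152542, 246.88135593]), array([352, 244,  14,   6,  59], dtype=int32)), (array([329.01785714, 250.57142857]), array([323, 248,  13,   6,  56], dtype=int32))]
(array([529.19767355, -85.7004962 , 182.61587075]), np.float64(1.7854072740022413))
(array([ 539.74929413, -152.33309748,  183.00996748]), np.float64(0.8416055511312782))
```

View pics/pair12.png

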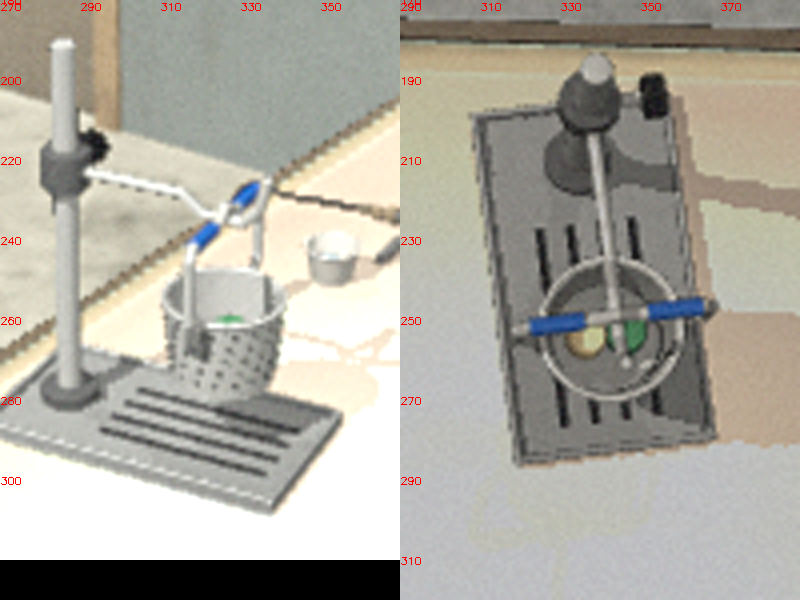

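View pics/top12.png

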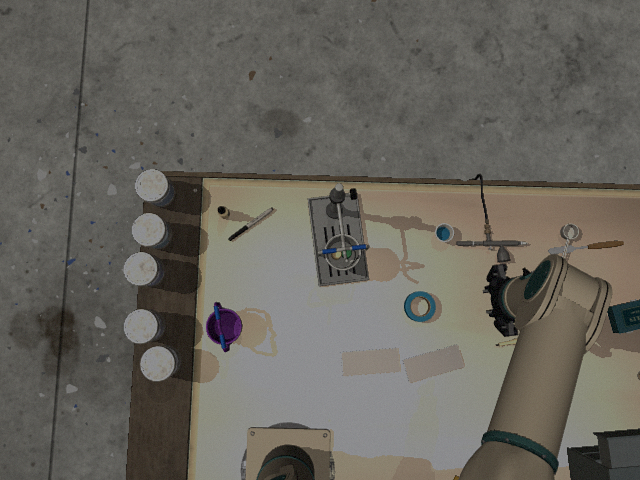

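The basket hangs at the seat: sleeves at (331,228) and (321,238) in the side view, and both caps visible in the top view. Their heights are 182.6 and 183.0 mm, so it is level. Dropper, tape and cup are unmoved. Handing in.

```bash
python3 -c "
from cell import finish_job
print(finish_job())"
```

```text
the job is handed in; nothing more can be done
None
```

The steel basket, with both caps in it, hangs by its bare notch in the hook's low seat. I handed the job in at about 20 s on the robot's clock, out of the 61 s allowed.

**What I did:** I pinched the blue sleeve on the +y side and lifted. I then turned the basket square to the hook arm, threaded the handle over the tip and lowered until the basket bore on the hook. It rested with about 4.5 N before I opened the fingers and drew the gripper well away.

**Last checks:**
- **Level:** the two sleeves measure 182.6 mm and 183.0 mm high.
- **Position:** the notch is about 121 mm out from the post, near the middle of the low seat.
- **Caps and bystanders:** both caps are still in the basket. The dropper bottle, tape roll and mixing cup look unmoved.
- **Robot:** it touches nothing, and the force reads about zero.

**What disagreed:**
- **Hook height:** the cameras put the arm's level part at about 190 mm; by touch it is about 194 mm. I went by touch.
- **Contact while lowering:** my first lowering was about 2 mm off-centre. The sides of the handle's kink met the hook bar lightly twice while I found the middle. A later check 8 mm farther out pressed the seat with about 5.5 N and 4.4 N sideways. I lifted clear and re-centred before the final lowering.

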